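Zero the measuring wheel, kick its stand down and hold it upright

TASK

The field measuring wheel is parked in its block by the sink, leaning over; get it ready to have its upper handle refitted. First zero its counter by turning the red knob anticlockwise to its stop, then push the kickstand down past dead centre so that its spring snaps it fully down. Then grip the bare aluminium stub on top, bring the wheel upright and finish while still holding it upright by the stub so that it cannot tip; never let it topple over to its other side, and leave the brush, the bottle and the stopper where they are.

Things in the scene. Friction and masses are not known exactly. Their poses are not given: they have to be found in the camera images.
- stub_grip (a point): Grip point on the axis of the frame stub, an upright bare aluminium tube, 26 mm diameter, in the middle of the fork. This point is 23 mm below the tube's open top end and the tube is bare for 45 mm below this point. Axes are those of the wheel's frame: z up along the stub, y forward (towards the counter), x sideways away from the kickstand; while parked the frame leans 0.2 rad towards its kickstand side (-x, the robot's side). This point is 0.275 m above the tilt line.
- tilt_line (a point): Point on the line about which the parked wheel leans: under the tyre, 6 mm above the worktop. Axes of the fixed parking block: z up, y along the block (the direction in which the wheel would roll; the line runs along it), x across. The grey and black block is 92 x 176 x 50 mm; the wheel is 180 mm in diameter with a 22 mm tyre.
- lean (a joint): Lean of the whole wheel in the block (rad): 0 upright, +0.2 fully over to the kickstand side (start), -0.2 fully over to the other side. It is free: the wheel (about 0.9 kg, centre of mass about 0.16 m up) falls to either side if let go.
- knob_grip (a point): Centre of the gripping part of the red round zeroing knob (32 mm diameter, 22 mm high; this point is 10 mm below its top) on the black counter housing (56 x 80 x 34 mm) in front of the stub, 88 mm from the stub's axis. z is its turning axis (it leans with the frame). The stub rises 40 mm above the knob's top. A white pointer line on the knob reads against ticks; the red tick is zero.
- zero_knob (a joint): Zeroing knob (rad): 0 = zero, the anticlockwise end stop (seen from above); grows clockwise; starts 0.7 to 1.4 from the stop. It turns against light friction (0.04 N m) and stays where it is left.
- kick_pivot (a point): Pivot of the kickstand beside the hub; axes of the wheel's frame (z up, y forward, x away from the kickstand). The leg turns about the frame's x through this point.
- kick_push (a point): Point on the axis of the kickstand leg (steel bar, 10 to 12 mm thick), 78 mm from the pivot and 9 mm short of the rubber foot's centre, where it can be pushed. It lies about 24 mm farther out sideways (-x of the frame) than the pivot. Stowed, the leg points backwards (-y of the frame) and 45 degrees up.
- kickstand (a joint): Kickstand (rad): 0 = stowed, 45 degrees up to the rear; grows as it swings backwards and down; level at 0.785; a tension spring passes dead centre at 1.00, holds the leg stowed before it and snaps it to its down stop at 2.007 after it. Pushing it over takes about 3 N across the leg at kick_push.
- brush: Bystander: scrubbing brush with beige handle, 30 x 86 x 55 mm, origin under its centre; leave it.
- drop_bottle: Bystander: small brown bottle with white cap, 40 mm diameter, 78 mm high, origin under its centre; leave it.
- stopper_b: Bystander: dark rubber stopper, 33 mm diameter, 27 mm high, origin under its centre; leave it.

How it is judged:
On the way, in this order (a step that is already met when the one before it is completed fails the run):
1. the zeroing knob is at its anticlockwise stop while the kickstand is still stowed (value of joint zero_knob below 0.1 rad and value of joint kickstand below 0.5 rad), for 0.2 s.
2. the kickstand has snapped fully down (value of joint kickstand above 1.9 rad), for 0.2 s.
At the end, for the whole second after the job is handed in: The robot is still gripping the wheel by the stub (more than 5 N between fingers and wheel, grasp point within 50 mm of stub_grip) and holds it upright within 0.07 rad (4 degrees); the kickstand is fully down (above 1.9 rad) and the knob is at its zero stop (within 0.12 rad) (value of joint zero_knob below 0.12 rad and value of joint kickstand above 1.9 rad and value of joint lean between -0.07 and 0.07 rad and contact force between the fingers and lean above 5 N and distance between the grasp point and stub_grip below 0.05 m); the arm keeps its last pose, push and grip.
It fails at once if the wheel topples over to the side away from its kickstand (value of joint lean below -0.14 rad).
It fails at once if a bystander is moved by more than 30 mm (distance of any of brush, drop_bottle, stopper_b from where it was at the start of the episode above 0.03 m).
It also fails if it takes over 72 s, if anything falls off the work surface, if the arm or the gripper's body presses on something with over 40 N, if the wrist force passes 120 N, or if a joint passes its speed limit or range.

ROBOT

A 6-joint arm with a two-finger parallel gripper is mounted at the origin on a cart in front of the work surface, level with it; the furniture and walls round the work are solid. World frame = base frame: x ahead of the robot, y to its left, z up, the work surface at z = 0. Lengths are in m, angles in rad, forces in N, time in s.
With the tool pointing down it reaches from about 0.375 to 0.9 m from the base axis. Payload 3.1 kg.
Tool frame: the origin (TCP) lies midway between the tips of the shut fingers; the grasp point (between the pads) lies 19 mm behind it (grip_depth is the distance from the TCP to the grasp point, in m); y points along the fingers, z is the direction in which the jaws open and shut, and the axes are right-handed (so a half turn about y gives the same grasp; the last joint's range is limited). The gripper opens to 85 mm and grips with 20 to 120 N. Pads are 22 mm wide; open, the fingers measure 114 mm over their backs; the gripper's body (76 mm by 85 mm) begins 54 mm behind the grasp point. The pads swing forward as they close: fully open they stand 13 mm farther back than shut.
Start: joints at [1.169, 0.527, 1.433, -0, 1.181, -0.178], TCP at [0.139, 0.609, 0.231] pointing down, gripper open.
Joint ranges: [-3.08, 3.08], [-0.75, 2.2], [0.22, 2.44], [-1.43, 4.57], [0, 2.65], [-2.85, 2.85]. Speed limits (rad/s): [2.79, 2.79, 3.14, 3.14, 3.14, 3.14].

INTERFACE

Orientations are given as a unit quaternion [x, y, z, w].
In Python, from station import sense, snapshot, camera_model, sign_off, grip_depth gives the robot as it stands.
- The arm moves only by the tool play_rows, never from a script. Its argument "deltas" is a list of rows, each a list of 6 numbers: the shift along the tool's x, y, z in m, then the turn, a rotation vector about the tool's x, y, z in rad. A call has 1 to 12 rows; each row is the pose to reach, as a shift and turn from the pose commanded when the call began, along the tool's axes at that moment; what a row does not reach only later rows make up. A row lasts 1/10 s, in which the tool goes at most 50 mm and 8.59 degrees, less where a joint would pass 70% of its speed; a pose out of reach is approached as far as the arm can. A call with a gripper value outside its range is refused whole. "gripper" is the finger opening in m, from 0 to 0.0854, set as the call begins (left out, the last holds). The fingers move at their own pace and stop on an object; "force" is the grip in N (left out, the last holds). Time passes only in rows, so rows that repeat a pose let the fingers close. It gives the time, the measured TCP pose, the force and the opening at its end, in the units of the state.
- sense(): the state, without advancing time (a new reading comes with each control period).
- snapshot(name): name is "scene" or "top"; returns the picture (420x560x3 uint8, red, green, blue); there is no depth.
- camera_model(name): a dict with "fx", "fy", "cx", "cy" (pixels), "camera_from_world" (4x4, takes a point from world to camera coordinates). Camera axes: x right, y up, looking along -z (the intrinsics and any distortion apply to the point x, -y, -z); pixel columns grow to the right and rows downward; lengths in m; the calibration is good to about 2 mm. A picture is of the moment at which its call begins. camera_model takes no time and is no camera call.
- sign_off(): hands the job in, once; it reports no verdict.
The state is a dict: "t": time; "q": joint angles; "qd": joint speeds; "tau": joint torques, N m; "tcp_pos": TCP position; "tool_rot": TCP orientation; "force": force on the tool from outside, world axes, zero at the start; "ft_torque": the same for the moment, N m; "finger_gap": opening from 0.0 (shut) to 1.0 (fully open).
Only numpy, scipy, OpenCV 4.12 (cv2) and the standard library are available. Lean on these libraries where they do the work, as an engineer would, in place of code of your own. Each camera call takes 0.05 s, during which the arm holds its last target.

## Working session

There is one attempt and no reset: what is moved stays moved. The work goes in short steps, Python scripts to look and compute and a tool call to move; the robot and the scene stay as the last step left them, time stands still between calls to the robot, and variables do not carry over. Pictures are saved under pics/ and viewed, and the job is handed in when it is done.

Besides the shell and the picture viewer there is one more tool, called after ">>>" as name([rows], argument=value, ...), one row to a line, values as JSON. play_rows: Moves the arm, as the interface text tells. Its arguments: {"type":"object","properties":{"deltas":{"type":"array"},"gripper":{"type":"number"},"force":{"type":"number"}},"required":["deltas"]}

```bash
mkdir -p pics; ls; python3 - <<'E'
from station import *
import cv2,numpy as np
for n in("scene","top"):
    im=snapshot(n); cv2.imwrite(f"pics/{n}0.png",im[...,::-1]); m=camera_model(n)
    print(n,{k:(np.round(v,4).tolist()) for k,v in m.items() if not isinstance(v,str)})
print(sense()); print(grip_depth if not callable(grip_depth) else grip_depth())
E
```

```text
pics
scene {'fx': 398.2988, 'fy': 398.2988, 'cx': 270.9205, 'cy': 217.8944, 'camera_from_world': [[0.735, -0.6779, -0.0116, -0.4197], [0.4967, 0.5268, 0.6898, -0.3712], [-0.4615, -0.5128, 0.7239, -1.0828], [0.0, 0.0, 0.0, 1.0]]}
top {'fx': 467.0256, 'fy': 467.0256, 'cx': 282.3636, 'cy': 222.8349, 'camera_from_world': [[0.078, -0.9969, 0.0095, -0.0933], [0.9412, 0.0768, 0.329, -0.5815], [-0.3287, -0.0167, 0.9443, -1.0572], [0.0, 0.0, 0.0, 1.0]]}
{'t': 0.1, 'q': array([ 1.16850586e+00,  5.28366262e-01,  1.43376307e+00,  1.03649434e-05,
        1.18141629e+00, -1.78481546e-01]), 'qd': array([-3.04112902e-03, -1.13021936e-03, -4.17796168e-03, -4.83990085e-04,
       -5.58773772e-05, -5.86009980e-04]), 'tau': array([-1.87444975e-04, -4.43307710e+01, -1.78585678e+01, -2.75452039e-04,
        3.86266431e-03,  1.95351379e-05]), 'tcp_pos': array([0.13841808, 0.60882279, 0.23043928]), 'tool_rot': array([ 0.7033441 , -0.07916565,  0.07876376, -0.7020229 ]), 'force': array([-0.55082607,  0.29490853,  0.27636888]), 'ft_torque': array([ 0.02995647,  0.01567005, -0.02914345]), 'finger_gap': 1.0040883691602047}
0.0187
```

View pics/scene0.png

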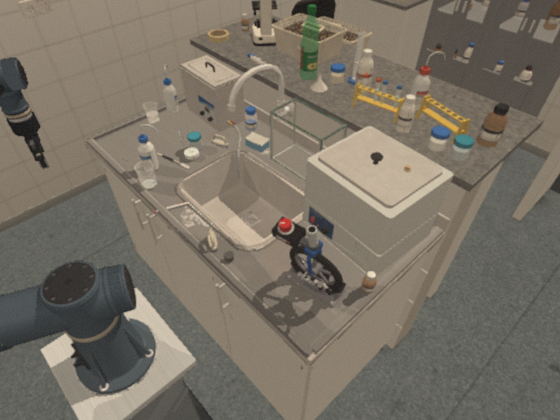

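View pics/top0.png

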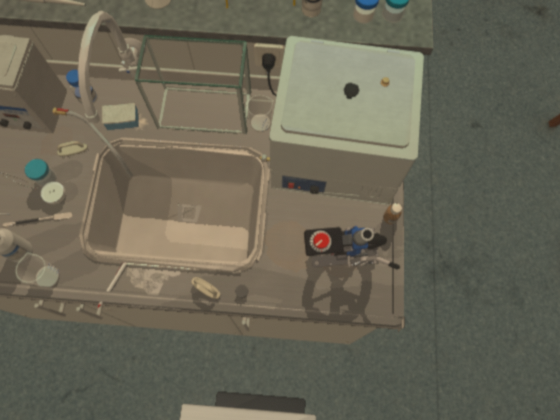

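```bash
python3 - <<'E'
import cv2
a=cv2.imread("pics/top0.png")[205:305,280:415]; cv2.imwrite("pics/top0c.png",cv2.resize(a,None,fx=5.9,fy=5.9,interpolation=cv2.INTER_CUBIC))
a=cv2.imread("pics/scene0.png")[205:305,260:390]; cv2.imwrite("pics/scene0c.png",cv2.resize(a,None,fx=6,fy=6,interpolation=cv2.INTER_CUBIC))
E
```

```text
(no output)
```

View pics/top0c.png

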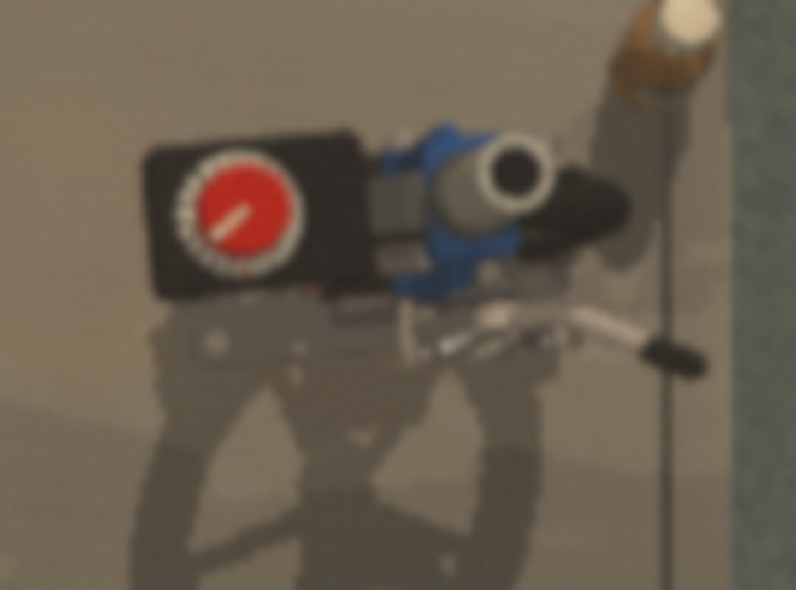

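View pics/scene0c.png

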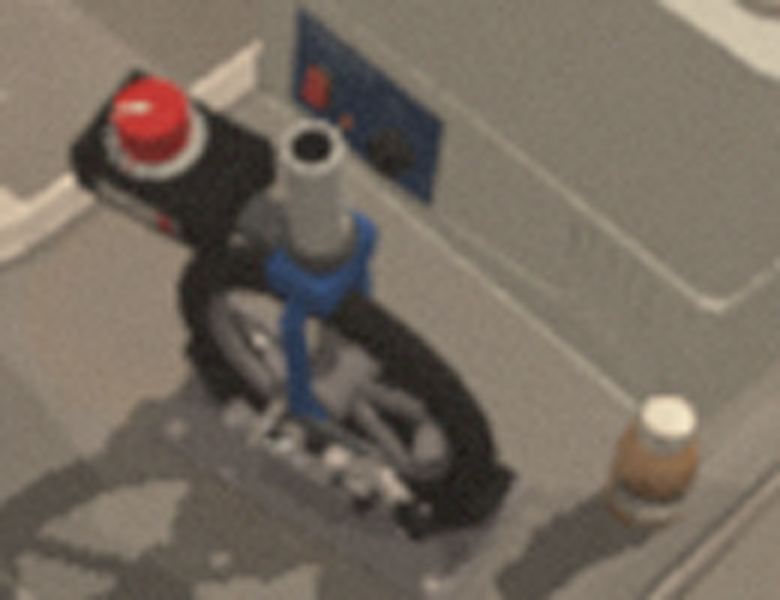

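```bash
cat > h.py <<'E'
import numpy as np, cv2
from scipy.optimize import least_squares
from scipy.spatial.transform import Rotation as R
from station import *
C={n:camera_model(n) for n in("scene","top")}
def proj(n,p):
    m=C[n]; q=m["camera_from_world"]@np.r_[p,1]
    return np.array([m["cx"]+m["fx"]*q[0]/-q[2], m["cy"]-m["fy"]*q[1]/-q[2]])
def frame(x0,y0,psi,lean):
    # lean + -> towards -x
    return np.array([x0,y0,.006]), R.from_euler('z',psi)*R.from_euler('y',-lean)
def tri(obs,p0=(.5,0,.1)):
    s=least_squares(lambda p:np.concatenate([proj(n,p)-u for n,u in obs]),p0); return s.x,s.fun
E
python3 - <<'E'
from h import *
for n in C: print(n,-C[n]["camera_from_world"][:3,:3].T@C[n]["camera_from_world"][:3,3], C[n].keys())
obs=[("top",(0,0,.298),(367.6,234.2)),("top",(0,.088,.258),(321.5,240.6)),("scene",(0,0,.298),(312.2,229.5)),("scene",(0,.088,.258),(285,222.2))]
def f(v):
    o,r=frame(*v); return np.concatenate([proj(n,o+r.apply(p))-u for n,p,u in obs])
for l in (None,.2):
    s=least_squares((lambda v:f(v)) if l is None else (lambda v:f([*v,l])),[.5,-.1,0,.2][:4 if l is None else 3]); print(s.x,s.fun.round(1))
for ch in ("stub",(0,1)),("knob",(1,)):pass
print(tri([("top",obs[0][2]),("scene",obs[2][2])]),tri([("top",obs[1][2]),("scene",obs[3][2])]))
v=[*s.x,.2]; o,r=frame(*v)
for nm,p in dict(stubgrip=(0,0,.275),knobgrip=(0,.088,.248),hub=(0,0,.09),kpiv=(-.03,0,.09),kpush=(-.054,-.055,.145),foot=(-.055,-.0615,.1515)).items():
    w=o+r.apply(p); print(nm,w.round(4),proj("top",w).round(1),proj("scene",w).round(1))
E
```

```text
scene [-0.0068179  -0.64418147  1.03500851] dict_keys(['fx', 'fy', 'cx', 'cy', 'camera_from_world'])
top [ 0.20706925 -0.0659687   1.19043587] dict_keys(['fx', 'fy', 'cx', 'cy', 'camera_from_world'])
[ 0.54558715 -0.21679006  0.14564079  0.13091946] [ 0.1 -0.3  0.5 -0.7 -0.7 -0.1 -0.6  0.8]
[ 0.56670477 -0.21168902  0.17909983] [-0.3 -0.5  0.2 -0.8 -0.4  0.5 -0.4  1.2]
(array([ 0.50754633, -0.22285058,  0.30035815]), array([ 0.19871679, -0.36747673, -0.45967694,  0.23186681])) (array([ 0.49890399, -0.13427959,  0.26335578]), array([ 0.34462063, -0.64688106, -0.8437353 ,  0.39804328]))
stubgrip [ 0.5129 -0.2214  0.2755] [365. 235.] [312.2 234.9]
knobgrip [ 0.5025 -0.1339  0.2491] [321.1 240.3] [285.  225.5]
hub [ 0.5491 -0.2149  0.0942] [349.5 243.3] [315.1 268.3]
kpiv [ 0.5202 -0.2201  0.0882] [350.9 255.5] [309.5 276.2]
kpush [ 0.4961 -0.2804  0.1374] [379.7 261.9] [320.7 284.1]
foot [ 0.495  -0.2872  0.1436] [383.2 261.9] [322.5 284.6]
```

```bash
python3 - <<'E'
import cv2
a=cv2.imread("pics/scene0.png")[255:305,290:355]; a=cv2.resize(a,None,fx=12,fy=12,interpolation=cv2.INTER_CUBIC); cv2.imwrite("pics/scene0d.png",cv2.convertScaleAbs(a,alpha=1.6,beta=0))
a=cv2.imread("pics/top0.png")[230:280,345:410]; a=cv2.resize(a,None,fx=12,fy=12,interpolation=cv2.INTER_CUBIC); cv2.imwrite("pics/top0d.png",cv2.convertScaleAbs(a,alpha=1.6,beta=0))
E
```

```text
(no output)
```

View pics/scene0d.png

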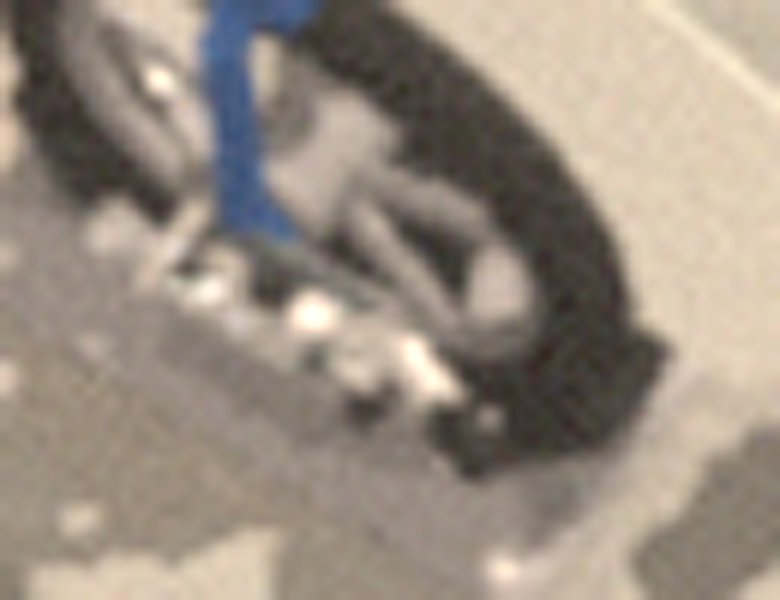

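View pics/top0d.png

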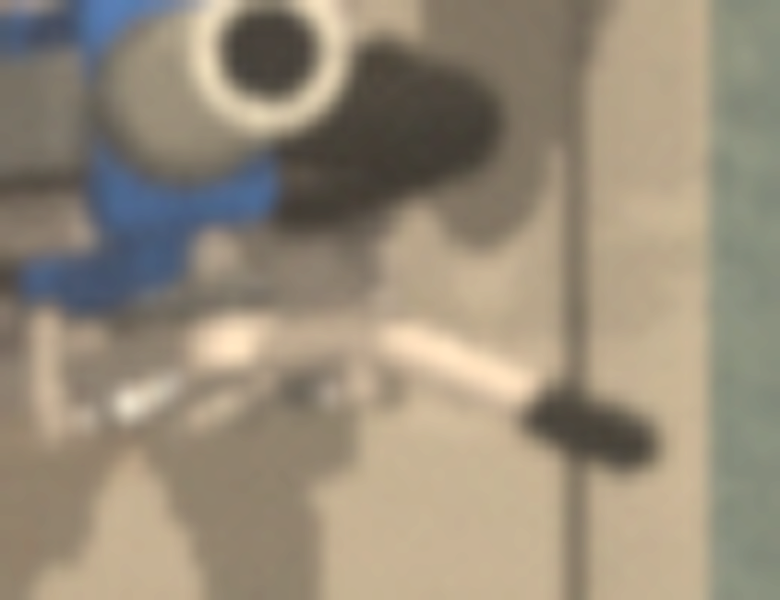

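```bash
python3 - <<'E'
from h import *
o,r=frame(.56670477,-.21168902,.17909983,.2)
for s in [(329.6,290.8),(328,289),(331,292)]:
    p,f=tri([("top",(394.3,265.7)),("scene",s)]); print(p.round(4),f.round(1),r.inv().apply(p-o).round(4))
# hub visible? leg bend
for u,s in [(((385/12+345),330/12+230),(400/12+290,345/12+255))]:
    p,f=tri([("top",u),("scene",s)]); print(p.round(4),f.round(1),r.inv().apply(p-o).round(4))
E
```

```text
[ 0.4895 -0.3133  0.1465] [ 0.5 -0.9 -1.   0.5] [-0.0643 -0.0862  0.1563]
[ 0.4862 -0.3107  0.1561] [ 0.3 -0.6 -0.7  0.3] [-0.0651 -0.083   0.1664]
[ 0.4922 -0.3154  0.1394] [ 0.6 -1.2 -1.4  0.7] [-0.0634 -0.0888  0.149 ]
[ 0.5112 -0.2777  0.1207] [ 0.1 -0.1 -0.1  0.1] [-0.0422 -0.055   0.1256]
```

```bash
cat >> h.py <<'E'
V=(.56670477,-.21168902,.17909983)
O,F=frame(*V,.2)
def P(x,y,z): return O+F.apply([x,y,z])
def tool(yax,zhint):
    y=np.array(yax)/np.linalg.norm(yax); z=np.array(zhint,float); z-=y*(z@y); z/=np.linalg.norm(z)
    return R.from_matrix(np.c_[np.cross(y,z),y,z])
def delta(p,r,cur=None):
    """row for going to tcp p, rot r from commanded pose (measured)"""
    s=sense(); p0,r0=(s["tcp_pos"],R.from_quat(s["tool_rot"])) if cur is None else cur
    return np.r_[r0.inv().apply(p-p0),(r0.inv()*r).as_rotvec()].round(4)
E
python3 - <<'E'
from h import *
s=sense(); r0=R.from_quat(s["tool_rot"]); print(r0.as_matrix().round(3))
fx,fy,fz=F.as_matrix().T
print("frame",F.as_matrix().round(3))
for a in np.arange(-180,181,30):
    z=np.cos(np.radians(a))*fx+np.sin(np.radians(a))*fy
    print(a,(r0.inv()*tool(-fz,z)).as_rotvec().round(3))
E
```

```text
[[ 0.975 -0.001  0.222]
 [-0.222 -0.002  0.975]
 [-0.    -1.    -0.002]]
frame [[ 0.964 -0.178 -0.195]
 [ 0.175  0.984 -0.035]
 [ 0.199  0.     0.98 ]]
-180 [-0.129 -1.966 -0.199]
-150 [-0.197 -2.486 -0.177]
-120 [-0.271 -3.006 -0.138]
-90 [0.275 2.726 0.058]
-60 [ 0.248  2.206 -0.013]
-30 [ 0.216  1.685 -0.07 ]
0 [ 0.179  1.164 -0.116]
30 [ 0.137  0.642 -0.152]
60 [ 0.091  0.12  -0.179]
90 [ 0.042 -0.401 -0.198]
120 [-0.011 -0.923 -0.208]
150 [-0.068 -1.445 -0.209]
180 [-0.129 -1.966 -0.199]
```

```bash
python3 - <<'E'
from h import *
fx,fy,fz=F.as_matrix().T
def ax(a): return tool(-fz,np.cos(np.radians(a))*fx+np.sin(np.radians(a))*fy)
print("way",delta(np.array([.40,.28,.40]),ax(60)))
print("hover",delta(P(0,.088,.33),ax(-20)))
w=(np.array([.40,.28,.40]),ax(60))
print("hover from way",delta(P(0,.088,.33),ax(-20),w))
E
```

```text
way [ 0.328  -0.1692 -0.2629  0.0914  0.1204 -0.1793]
hover [ 0.5049 -0.0979 -0.6499  0.2041  1.5116 -0.0866]
hover from way [ 0.2099  0.0713 -0.3702  0.      1.3963  0.    ]
```

>>> play_rows([
  [0.328, -0.169, -0.263, 0.091, 0.12, -0.179],
  [0.328, -0.169, -0.263, 0.091, 0.12, -0.179],
  [0.328, -0.169, -0.263, 0.091, 0.12, -0.179],
  [0.328, -0.169, -0.263, 0.091, 0.12, -0.179],
  [0.328, -0.169, -0.263, 0.091, 0.12, -0.179],
  [0.328, -0.169, -0.263, 0.091, 0.12, -0.179],
  [0.328, -0.169, -0.263, 0.091, 0.12, -0.179],
  [0.328, -0.169, -0.263, 0.091, 0.12, -0.179],
  [0.328, -0.169, -0.263, 0.091, 0.12, -0.179],
  [0.328, -0.169, -0.263, 0.091, 0.12, -0.179],
  [0.328, -0.169, -0.263, 0.091, 0.12, -0.179],
], gripper=0.06)

```text
t: 1.2
tcp_pos: [0.4007, 0.2791, 0.4004]
tool_rot: [-0.668, 0.055, -0.188, 0.718]
force: [-0.5, 0.9, -0.1]
finger_gap: 0.703
```

```bash
python3 - <<'E'
from h import *
fx,fy,fz=F.as_matrix().T
def ax(a): return tool(-fz,np.cos(np.radians(a))*fx+np.sin(np.radians(a))*fy)
print(sense()["tcp_pos"],sense()["q"].round(3)); print("hover",delta(P(0,.088,.33),ax(-20)))
E
```

```text
[0.40074201 0.27908683 0.40039924] [ 0.406  0.084  1.63  -0.046  1.232 -0.806]
hover [ 2.1010e-01  7.1100e-02 -3.6900e-01 -1.1000e-03  1.3928e+00 -1.0000e-03]
```

>>> play_rows([
  [0.21, 0.071, -0.369, 0, 1.393, 0],
  [0.21, 0.071, -0.369, 0, 1.393, 0],
  [0.21, 0.071, -0.369, 0, 1.393, 0],
  [0.21, 0.071, -0.369, 0, 1.393, 0],
  [0.21, 0.071, -0.369, 0, 1.393, 0],
  [0.21, 0.071, -0.369, 0, 1.393, 0],
  [0.21, 0.071, -0.369, 0, 1.393, 0],
  [0.21, 0.071, -0.369, 0, 1.393, 0],
  [0.21, 0.071, -0.369, 0, 1.393, 0],
  [0.21, 0.071, -0.369, 0, 1.393, 0],
  [0.21, 0.071, -0.369, 0, 1.393, 0],
  [0.21, 0.071, -0.369, 0, 1.393, 0],
])

```text
t: 2.4
tcp_pos: [0.4869, -0.1335, 0.3287]
tool_rot: [0.394, -0.502, 0.57, -0.517]
force: [0.0, -0.3, -0.4]
finger_gap: 0.699
```

```bash
cat >> h.py <<'E'
fx,fy,fz=F.as_matrix().T
def ax(a): return tool(-fz,np.cos(np.radians(a))*fx+np.sin(np.radians(a))*fy)
def pic(name,cam,box,k):
    im=snapshot(cam)[...,::-1]; x0,x1,y0,y1=box
    cv2.imwrite(f"pics/{name}.png",cv2.resize(im[y0:y1,x0:x1],None,fx=k,fy=k,interpolation=cv2.INTER_CUBIC))
E
python3 - <<'E'
from h import *
s=sense();print(s["tcp_pos"],s["q"].round(3), R.from_quat(s["tool_rot"]).inv().apply(-fz)); print("hover",delta(P(0,.088,.33),ax(-20)))
pic("s1","scene",(230,390,170,300),4.8)
pic("t1","top",(270,410,190,290),5.6)
E
```

```text
[ 0.48689202 -0.13348363  0.32872553] [-0.573  0.179  1.717  0.155  1.107 -0.47 ] [0.00329076 0.99999222 0.00217635]
hover [ 0.0033 -0.0009  0.0003  0.0022  0.0062 -0.0033]
```

View pics/s1.png

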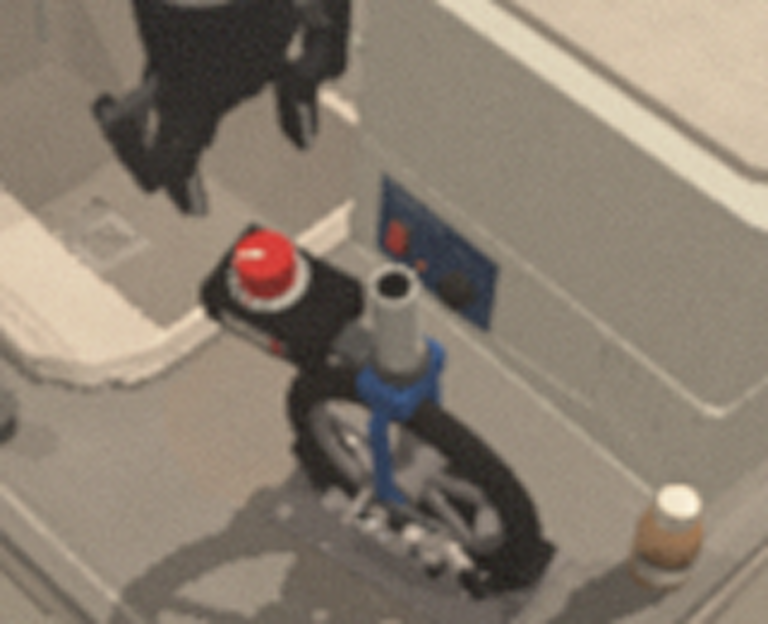

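View pics/t1.png

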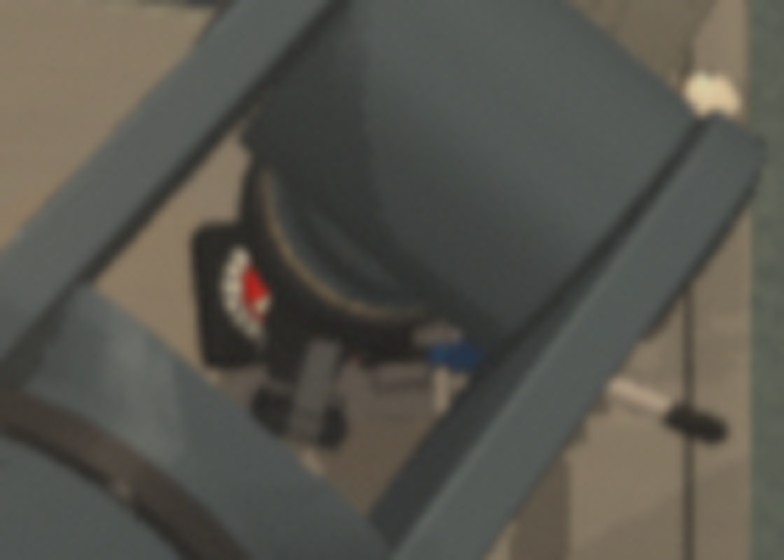

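>>> play_rows([
  [0.003, 0.03, 0, 0, 0, 0],
  [0.003, 0.05, 0, 0.002, 0.006, -0.003],
  [0.003, 0.065, 0, 0.002, 0.006, -0.003],
  [0.003, 0.078, 0, 0.002, 0.006, -0.003],
  [0.003, 0.087, 0, 0.002, 0.006, -0.003],
  [0.003, 0.087, 0, 0.002, 0.006, -0.003],
  [0.003, 0.087, 0, 0.002, 0.006, -0.003],
])

```text
t: 3.2
tcp_pos: [0.5041, -0.1348, 0.2446]
tool_rot: [0.391, -0.502, 0.574, -0.514]
force: [0.2, -0.1, 0.1]
finger_gap: 0.701
```

```bash
python3 - <<'E'
from h import *
print("off",delta(P(0,.088,.241),ax(-20)))
pic("s2","scene",(250,330,180,250),8)
E
```

```text
off [-0.001   0.0023 -0.0008 -0.0026 -0.0016  0.0014]
```

View pics/s2.png

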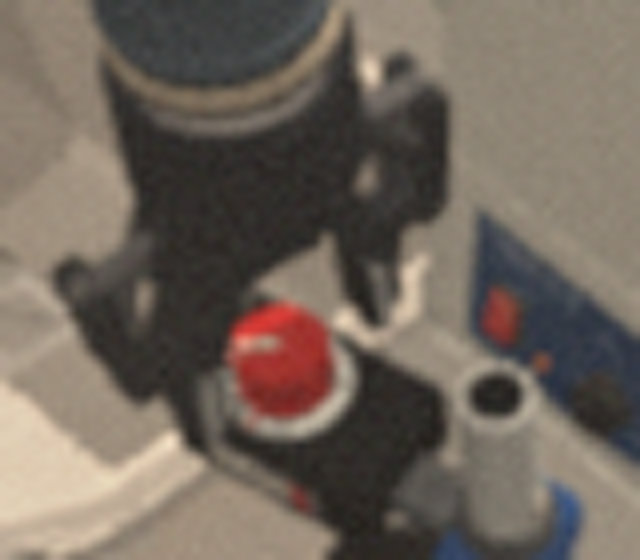

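>>> play_rows([
  [0, 0.001, 0, 0, 0, 0],
  [0, 0.001, 0, 0, 0, 0],
  [0, 0.001, 0, 0, 0, 0],
  [0, 0.001, 0, 0, 0, 0],
  [0, 0.001, 0, 0, 0, 0],
  [0, 0.001, 0, 0, 0, 0],
  [0, 0.001, 0, 0, 0, 0],
], gripper=0.02, force=25)

```text
t: 3.95
tcp_pos: [0.5044, -0.1353, 0.2439]
tool_rot: [0.391, -0.502, 0.575, -0.514]
force: [-1.2, 0.6, 5.2]
finger_gap: 0.356
```

```bash
python3 - <<'E'
from h import *
s=sense();print(s["finger_gap"]*.0854,s["force"],s["ft_torque"],delta(P(0,.088,.241),ax(-20)),s["q"].round(2))
pic("s3","scene",(250,330,180,250),8)
E
```

```text
0.0304093107752535 [-1.16453987  0.60918298  5.24810085] [0.13579181 0.12469497 0.06217363] [-0.0015  0.0016 -0.0011 -0.0034 -0.0025  0.0018] [-0.55  0.31  1.8   0.17  0.88 -0.48]
```

View pics/s3.png

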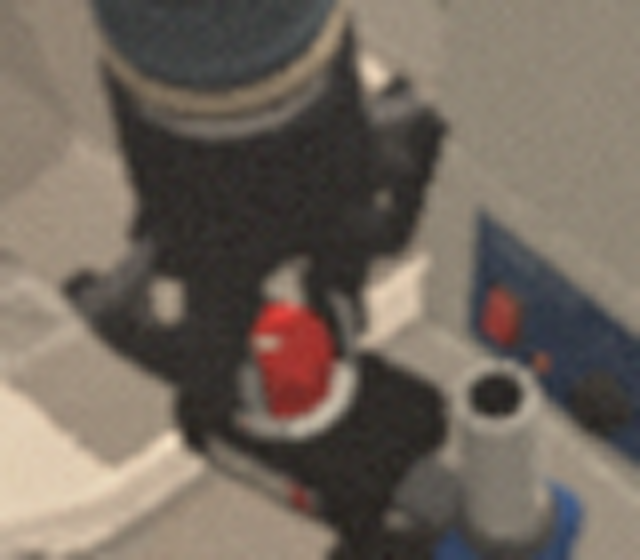

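>>> play_rows([
  [0, -0.001, 0, 0, -0.1, 0],
  [0, -0.001, 0, 0, -0.2, 0],
  [0, -0.001, 0, 0, -0.3, 0],
  [0, -0.001, 0, 0, -0.4, 0],
  [0, -0.001, 0, 0, -0.5, 0],
  [0, -0.001, 0, 0, -0.6, 0],
  [0, -0.001, 0, 0, -0.7, 0],
  [0, -0.001, 0, 0, -0.8, 0],
  [0, -0.001, 0, 0, -0.8, 0],
])

```text
t: 4.9
tcp_pos: [0.5068, -0.1348, 0.2445]
tool_rot: [-0.583, 0.261, -0.379, 0.67]
force: [8.8, 3.9, -3.3]
finger_gap: 0.35
```

```bash
python3 - <<'E'
from h import *
s=sense();print(s["finger_gap"]*.0854,s["force"],s["ft_torque"]@fz,delta(P(0,.088,.241),ax(-20)),s["q"].round(2))
pic("s4","scene",(250,330,180,250),8)
E
```

```text
0.029926269166185182 [ 8.8272826   3.93701016 -3.25454008] -0.030850445555441596 [-0.0029  0.0018 -0.002  -0.0081  0.7971  0.0029] [-0.55  0.31  1.8   0.18  0.88 -1.28]
```

View pics/s4.png

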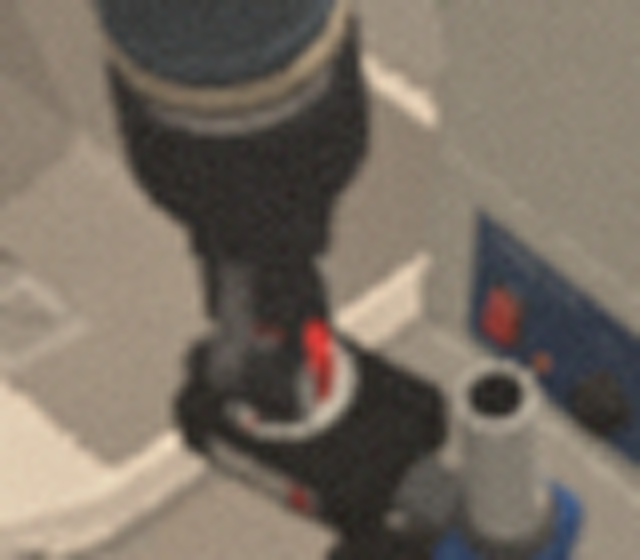

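>>> play_rows([
  [0, 0, 0, 0, -0.08, 0],
  [0, 0, 0, 0, -0.16, 0],
  [0, 0, 0, 0, -0.2, 0],
  [0, 0, 0, 0, -0.2, 0],
])

```text
t: 5.35
tcp_pos: [0.5078, -0.1349, 0.2448]
tool_rot: [-0.616, 0.193, -0.321, 0.693]
force: [11.6, 4.5, -3.7]
finger_gap: 0.353
```

```bash
python3 - <<'E'
from h import *
s=sense();print(s["finger_gap"]*.0854,s["force"],s["ft_torque"]@fz,s["ft_torque"],delta(P(0,.088,.241),ax(-20)),s["q"].round(2))
E
```

```text
0.03018845556981823 [11.60858923  4.48061973 -3.72252784] -0.5319682006997043 [ 0.71900721 -1.43153075 -0.45106399] [-0.004   0.0018 -0.0021 -0.0104  0.9932  0.0045] [-0.55  0.31  1.8   0.18  0.88 -1.48]
```

>>> play_rows([
  [0, 0, 0, 0, -0.06, 0],
  [0, 0, 0, 0, -0.1, 0],
  [0, 0, 0, 0, -0.1, 0],
])

```text
t: 5.65
tcp_pos: [0.5093, -0.1356, 0.2452]
tool_rot: [-0.632, 0.157, -0.291, 0.701]
force: [14.3, 4.1, -5.7]
finger_gap: 0.349
```

```bash
python3 - <<'E'
from h import *
s=sense();print(s["finger_gap"]*.0854,s["force"],s["ft_torque"]@fz,s["ft_torque"],delta(P(0,.088,.241),ax(-20)),s["q"].round(2))
E
```

```text
0.02976877283906142 [14.34883455  4.11798916 -5.71433721] -0.4174652863397803 [ 0.54024638 -1.95073488 -0.38863847] [-0.0058  0.0019 -0.002  -0.0129  1.0933  0.0078] [-0.55  0.31  1.8   0.18  0.88 -1.58]
```

>>> play_rows([
  [0, 0, 0, 0, 0, 0],
  [0, 0, 0, 0, 0, 0],
  [0, 0, 0, 0, 0, 0],
  [0, 0, 0, 0, 0, 0],
  [0, -0.03, 0, 0, 0, 0],
  [0, -0.07, 0, 0, 0, 0],
  [0, -0.1, 0, 0, 0, 0],
  [0, -0.13, 0, 0, 0, 0],
  [0, -0.13, 0, 0, 0, 0],
], gripper=0.06)

```text
t: 6.55
tcp_pos: [0.4795, -0.1409, 0.3761]
tool_rot: [-0.635, 0.156, -0.288, 0.7]
force: [-0.3, -0.4, -0.4]
finger_gap: 0.703
```

```bash
python3 - <<'E'
from h import *
s=sense();print(s["tcp_pos"],s["force"])
pic("s5","scene",(250,350,180,300),6)
pic("t5","top",(280,415,205,305),5.9)
E
```

```text
[ 0.47953629 -0.140868    0.37606532] [-0.28530815 -0.41758264 -0.41247263]
```

View pics/s5.png

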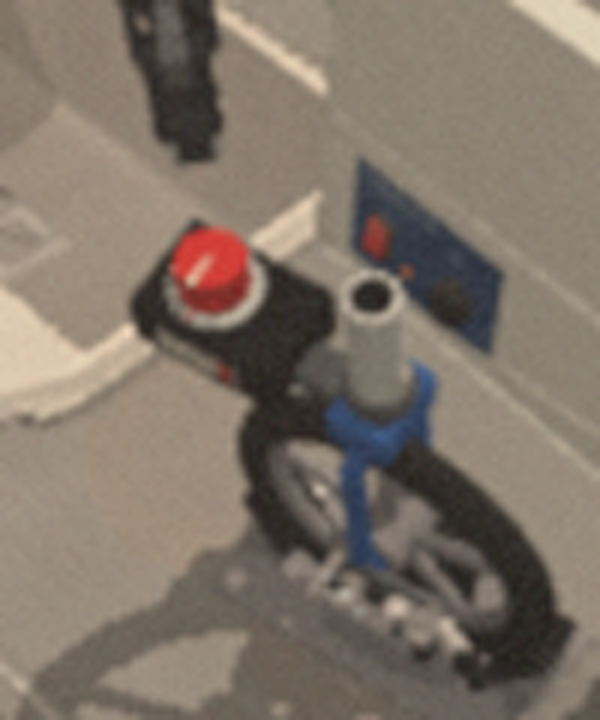

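View pics/t5.png

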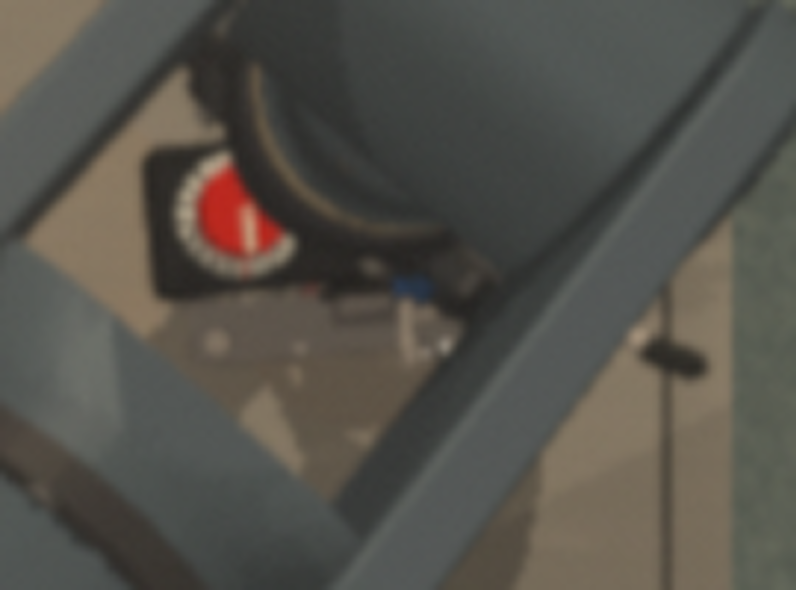

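```bash
cat >> h.py <<'E'
t=.25
def kx(a,t=t):
    d=-fz*np.cos(t)+fx*np.sin(t); return tool(d,np.cos(np.radians(a))*fx+np.sin(np.radians(a))*fy)
E
python3 - <<'E'
from h import *
s=sense(); print(F.inv().apply(s["tcp_pos"]-O))
T=kx(60); w=P(-.08,-.085,.30)
print("way",delta(w,T),w)
for p in [(-.060,-.082,.20),(-.060,-.082,.17),(-.06,-.092,.065)]:
    print(p,P(*p).round(3),delta(P(*p),T,(w,T)))
E
```

```text
[-3.38412061e-04  8.67381039e-02  3.73393202e-01]
way [ 0.0714  0.0737 -0.1752  0.1562 -0.3106 -0.1937] [ 0.44604836 -0.31991434  0.28412643]
(-0.06, -0.082, 0.2) [ 0.484 -0.31   0.19 ] [-0.0061  0.1018  0.      0.      0.      0.    ]
(-0.06, -0.082, 0.17) [ 0.49  -0.309  0.161] [-0.0126  0.1309 -0.0036  0.      0.      0.    ]
(-0.06, -0.092, 0.065) [ 0.513 -0.315  0.058] [-0.0304  0.2326 -0.025   0.      0.      0.    ]
```

>>> play_rows([
  [0.036, 0.025, -0.088, 0.156, -0.31, -0.194],
  [0.071, 0.074, -0.175, 0.156, -0.31, -0.194],
  [0.071, 0.074, -0.175, 0.156, -0.31, -0.194],
  [0.071, 0.074, -0.175, 0.156, -0.31, -0.194],
  [0.071, 0.074, -0.175, 0.156, -0.31, -0.194],
  [0.071, 0.074, -0.175, 0.156, -0.31, -0.194],
  [0.071, 0.074, -0.175, 0.156, -0.31, -0.194],
  [0.071, 0.074, -0.175, 0.156, -0.31, -0.194],
  [0.071, 0.074, -0.175, 0.156, -0.31, -0.194],
], gripper=0.0)

```text
t: 7.55
tcp_pos: [0.4466, -0.3176, 0.2837]
tool_rot: [-0.626, -0.035, -0.261, 0.734]
force: [-0.5, 0.5, 1.2]
finger_gap: 0.002
```

```bash
python3 - <<'E'
from h import *
s=sense(); print(s["q"].round(2),s["finger_gap"],s["force"])
T=kx(60)
for p in [(-.08,-.085,.3),(-.060,-.082,.20),(-.060,-.082,.17),(-.06,-.092,.065)]:
    print(p,delta(P(*p),T))
E
```

```text
[-1.06  0.28  1.79  0.52  0.98 -2.57] 0.001974011541871149 [-0.54311266  0.54254151  1.23630816]
(-0.08, -0.085, 0.3) [ 0.0005 -0.0008 -0.0022 -0.0015  0.0009 -0.0013]
(-0.06, -0.082, 0.2) [-0.0055  0.101  -0.0024 -0.0015  0.0009 -0.0013]
(-0.06, -0.082, 0.17) [-0.0119  0.1301 -0.006  -0.0015  0.0009 -0.0013]
(-0.06, -0.092, 0.065) [-0.0296  0.2318 -0.0276 -0.0015  0.0009 -0.0013]
```

>>> play_rows([
  [0, 0, -0.002, 0, 0.15, 0],
  [0, 0, -0.002, 0, 0.3, 0],
  [0, 0, -0.002, -0.001, 0.437, -0.001],
  [0, 0, -0.002, -0.001, 0.437, -0.001],
])

```text
t: 7.95
tcp_pos: [0.4462, -0.3197, 0.2839]
tool_rot: [-0.556, 0.124, -0.391, 0.723]
force: [0.9, -0.2, -0.0]
finger_gap: -0.002
```

```bash
python3 - <<'E'
from h import *
s=sense(); print(s["q"].round(2),s["finger_gap"],s["force"])
T=kx(35)
for p in [(-.08,-.085,.3),(-.060,-.082,.20),(-.060,-.082,.18),(-.06,-.082,.15),(-.06,-.092,.11),(-.06,-.092,.065)]:
    print(p,delta(P(*p),T))
E
```

```text
[-1.06  0.28  1.78  0.52  0.98 -2.14] -0.002180564355345177 [ 0.94780822 -0.24956084 -0.04873151]
(-0.08, -0.085, 0.3) [ 0.0001 -0.0003 -0.0002  0.0004  0.0002  0.0007]
(-0.06, -0.082, 0.2) [-0.0055  0.1015 -0.0027  0.0004  0.0002  0.0007]
(-0.06, -0.082, 0.18) [-0.0084  0.1209 -0.0067  0.0004  0.0002  0.0007]
(-0.06, -0.082, 0.15) [-0.0128  0.15   -0.0127  0.0004  0.0002  0.0007]
(-0.06, -0.092, 0.11) [-0.0105  0.1887 -0.0266  0.0004  0.0002  0.0007]
(-0.06, -0.092, 0.065) [-1.710e-02  2.323e-01 -3.560e-02  4.000e-04  2.000e-04  7.000e-04]
```

Go to just above the leg and look.

>>> play_rows([
  [-0.002, 0.04, -0.001, 0, 0, 0],
  [-0.004, 0.08, -0.002, 0, 0, 0],
  [-0.006, 0.105, -0.003, 0, 0, 0],
  [-0.006, 0.105, -0.003, 0, 0, 0],
])

```text
t: 8.35
tcp_pos: [0.4846, -0.3079, 0.1833]
tool_rot: [-0.555, 0.126, -0.389, 0.725]
force: [-0.7, 0.6, 0.5]
finger_gap: 0.002
```

```bash
python3 - <<'E'
from h import *
s=sense(); print(s["q"].round(2),s["force"],proj("scene",s["tcp_pos"]),proj("top",s["tcp_pos"]))
pic("s6","scene",(270,370,215,305),6.6)
pic("t6","top",(320,415,205,305),6)
E
```

```text
[-0.98  0.47  1.85  0.63  0.75 -2.23] [-0.67641146  0.61590099  0.45413834] [327.04174008 283.09292124] [396.28967229 262.75248006]
```

View pics/s6.png

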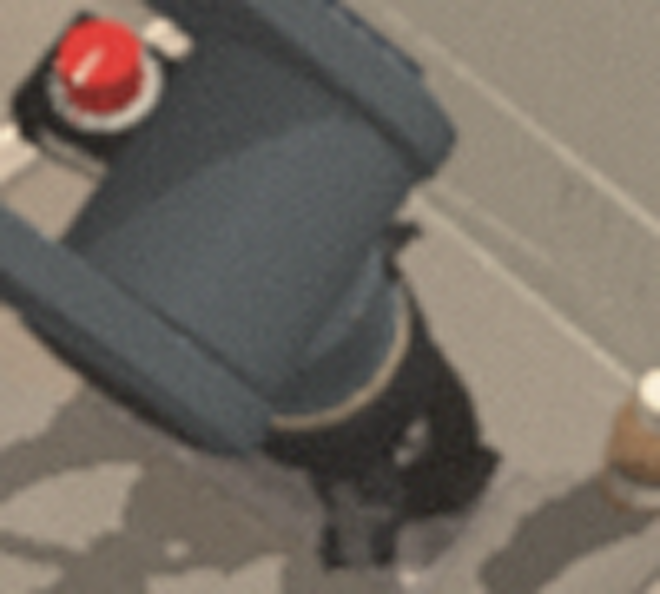

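View pics/t6.png

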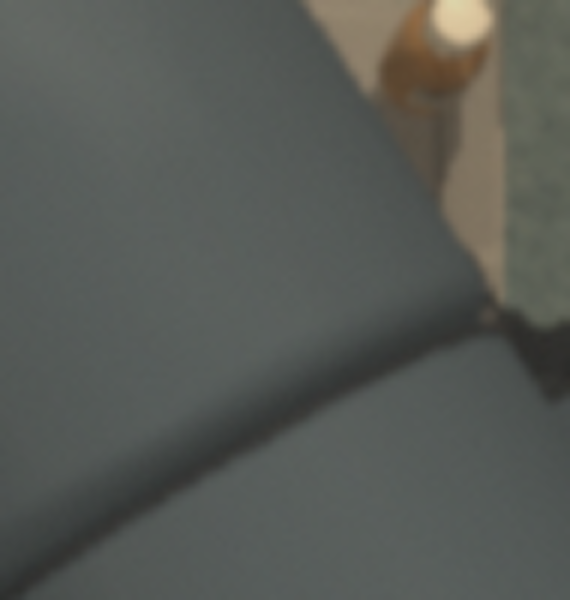

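```bash
python3 - <<'E'
from h import *
p=np.array([.5041,-.1348,.2446]); d=R.from_quat([.391,-.502,.574,-.514]).as_matrix()[:,1]
for L in (0,.1,.15,.2,.25,.3): print(L,proj("scene",p-d*L).round(0),((proj("scene",p-d*L)-[250,180])*8).round(0))
s=sense();d=R.from_quat(s["tool_rot"]).as_matrix()[:,1];print(d)
for L in (0,.1,.15,.2,.25,.3):
  w=s["tcp_pos"]-d*L; print(L,w.round(3),F.inv().apply(w-O).round(3),((proj("scene",w)-[270,215])*6.6).round(0),((proj("top",w)-[320,205])*6).round(0))
E
```

```text
0 [286. 226.] [285. 372.]
0.1 [281. 205.] [251. 197.]
0.15 [279. 192.] [232.  98.]
0.2 [276. 179.] [212.  -9.]
0.25 [274. 164.] [ 189. -127.]
0.3 [271. 148.] [ 165. -257.]
[ 0.4278075   0.07717264 -0.90056933]
0 [ 0.485 -0.31   0.186] [-0.06  -0.083  0.196] [383. 448.] [467. 344.]
0.1 [ 0.442 -0.318  0.276] [-0.085 -0.083  0.293] [342. 385.] [556. 402.]
0.15 [ 0.421 -0.322  0.321] [-0.097 -0.083  0.342] [318. 348.] [608. 436.]
0.2 [ 0.4   -0.326  0.366] [-0.11  -0.083  0.39 ] [292. 308.] [666. 475.]
0.25 [ 0.378 -0.33   0.411] [-0.122 -0.083  0.438] [262. 263.] [731. 518.]
0.3 [ 0.357 -0.334  0.457] [-0.134 -0.083  0.487] [230. 212.] [805. 567.]
```

```bash
python3 - <<'E'
from h import *
T=kx(35)
for p in [(-.060,-.082,.18),(-.06,-.082,.15),(-.06,-.087,.12),(-.06,-.092,.09),(-.06,-.092,.065)]:
    print(p,delta(P(*p),T))
E
```

```text
(-0.06, -0.082, 0.18) [-0.0028  0.0157 -0.0028  0.0004  0.0002  0.0001]
(-0.06, -0.082, 0.15) [-0.0072  0.0448 -0.0088  0.0004  0.0002  0.0001]
(-0.06, -0.087, 0.12) [-0.0075  0.0739 -0.0177  0.0004  0.0002  0.0001]
(-0.06, -0.092, 0.09) [-7.800e-03  1.029e-01 -2.660e-02  4.000e-04  2.000e-04  1.000e-04]
(-0.06, -0.092, 0.065) [-1.140e-02  1.272e-01 -3.160e-02  4.000e-04  2.000e-04  1.000e-04]
```

>>> play_rows([
  [-0.003, 0.016, -0.003, 0, 0, 0],
  [-0.005, 0.03, -0.006, 0, 0, 0],
  [-0.007, 0.045, -0.009, 0, 0, 0],
  [-0.007, 0.06, -0.013, 0, 0, 0],
  [-0.0075, 0.074, -0.018, 0, 0, 0],
  [-0.0075, 0.074, -0.018, 0, 0, 0],
])

```text
t: 9.05
tcp_pos: [0.5008, -0.3141, 0.111]
tool_rot: [-0.555, 0.125, -0.392, 0.722]
force: [0.9, -1.5, 2.1]
finger_gap: 0.0
```

```bash
python3 - <<'E'
from h import *
s=sense(); print(s["q"].round(2),s["force"],s["ft_torque"].round(2),F.inv().apply(s["tcp_pos"]-O).round(4))
T=kx(35)
for p in [(-.06,-.092,.09),(-.06,-.092,.065)]:
    print(p,delta(P(*p),T))
E
```

```text
[-0.96  0.61  1.86  0.76  0.61 -2.38] [ 0.86736498 -1.4712117   2.08160072] [-0.13  0.12 -0.05] [-0.0606 -0.089   0.1194]
(-0.06, -0.092, 0.09) [-0.0016  0.0287 -0.0072  0.0013 -0.0024  0.0022]
(-0.06, -0.092, 0.065) [-0.0052  0.0529 -0.0122  0.0013 -0.0024  0.0022]
```

>>> play_rows([
  [-0.001, 0.015, -0.004, 0, 0, 0],
  [-0.002, 0.029, -0.007, 0, 0, 0],
  [-0.003, 0.041, -0.01, 0, 0, 0],
  [-0.005, 0.053, -0.012, 0, 0, 0],
  [-0.005, 0.053, -0.012, 0, 0, 0],
])

```text
t: 9.55
tcp_pos: [0.512, -0.313, 0.0573]
tool_rot: [-0.555, 0.125, -0.391, 0.723]
force: [-0.6, 0.5, 1.1]
finger_gap: 0.003
```

```bash
python3 - <<'E'
from h import *
s=sense(); print(s["q"].round(2),s["force"],s["ft_torque"].round(2),F.inv().apply(s["tcp_pos"]-O).round(4))
T=kx(35)
print(delta(P(-.07,-.095,.30),T))
pic("s7","scene",(270,370,215,305),6.6)
E
```

```text
[-0.94  0.72  1.86  0.89  0.53 -2.51] [-0.59157086  0.46616371  1.08255271] [-0.03  0.23  0.02] [-0.0603 -0.09    0.0646]
[ 3.230e-02 -2.306e-01  3.670e-02  2.000e-04 -2.700e-03 -1.300e-03]
```

View pics/s7.png

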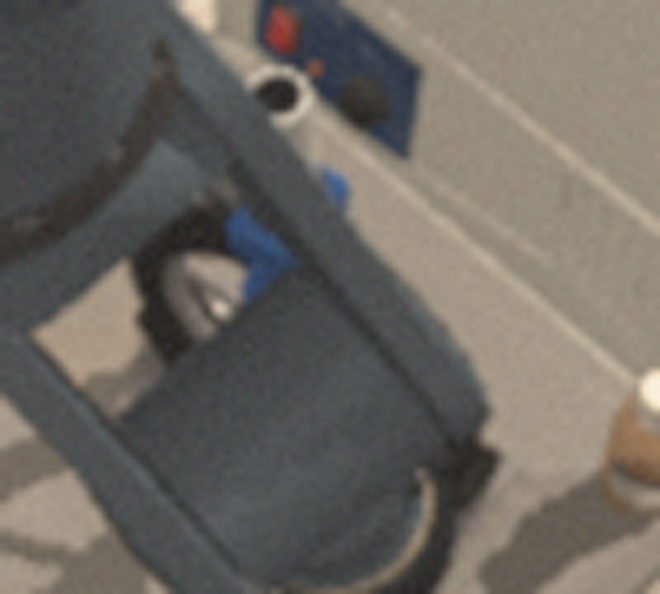

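>>> play_rows([
  [0.006, -0.04, 0.006, 0, 0, 0],
  [0.012, -0.085, 0.013, 0, 0, 0],
  [0.018, -0.13, 0.02, 0, 0, 0],
  [0.025, -0.178, 0.028, 0, 0, 0],
  [0.032, -0.23, 0.036, 0, 0, 0],
  [0.032, -0.23, 0.036, 0, 0, 0],
])

```text
t: 10.2
tcp_pos: [0.458, -0.3318, 0.2937]
tool_rot: [-0.558, 0.12, -0.395, 0.719]
force: [0.2, -0.2, -0.6]
finger_gap: 0.002
```

```bash
python3 - <<'E'
from h import *
s=sense(); print(s["q"].round(2),s["force"],F.inv().apply(s["tcp_pos"]-O).round(4))
pic("s8","scene",(250,370,205,305),6)
pic("t8","top",(280,415,205,305),5.9)
E
```

```text
[-1.05  0.29  1.74  0.51  0.99 -2.11] [ 0.24208204 -0.23319261 -0.59872412] [-0.0686 -0.0988  0.3075]
```

View pics/s8.png

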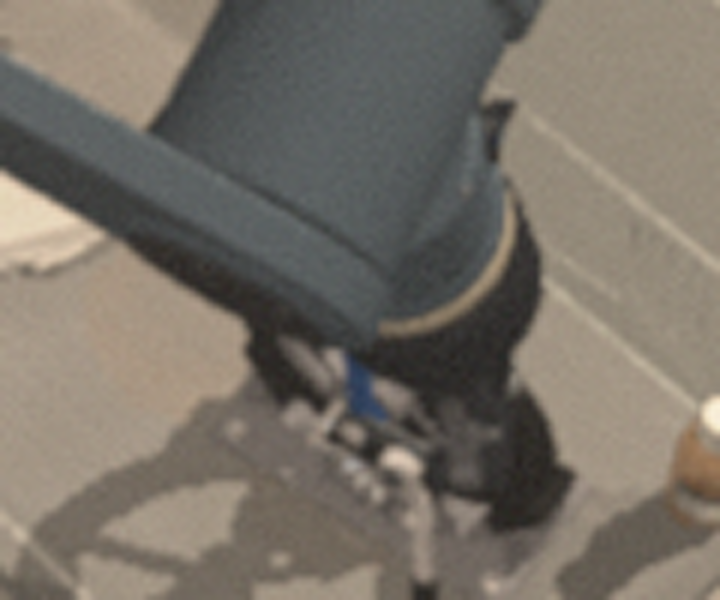

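View pics/t8.png

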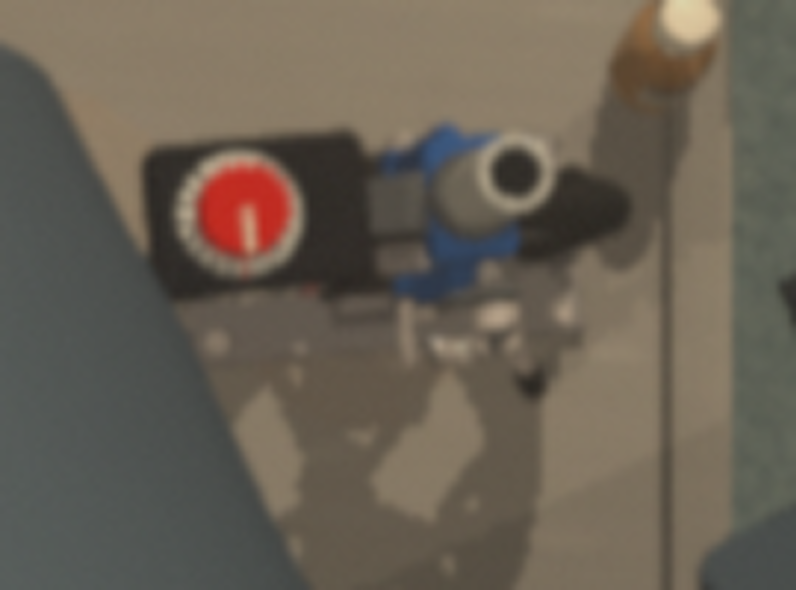

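```bash
python3 - <<'E'
from h import *
for p in [(-.064,-.053,.0117)]: print(((proj("top",P(*p))-[280,205])*5.9).round(), ((proj("scene",P(*p))-[250,205])*6).round())
print(delta(P(-.03,-.06,.37),ax(0)));print(delta(P(0,0,.37),ax(0)))
E
```

```text
[515. 375.] [417. 604.]
[ 0.0037 -0.0559  0.0661 -0.2408  0.6209  0.0837]
[-0.0279 -0.0488  0.1248 -0.2408  0.6209  0.0837]
```

>>> play_rows([
  [0.004, -0.05, 0.03, -0.05, 0.12, 0.02],
  [0.004, -0.056, 0.066, -0.1, 0.25, 0.04],
  [-0.028, -0.049, 0.125, -0.241, 0.621, 0.084],
  [-0.028, -0.049, 0.125, -0.241, 0.621, 0.084],
  [-0.028, -0.049, 0.125, -0.241, 0.621, 0.084],
  [-0.028, -0.049, 0.125, -0.241, 0.621, 0.084],
  [-0.028, -0.049, 0.125, -0.241, 0.621, 0.084],
  [-0.028, -0.049, 0.125, -0.241, 0.621, 0.084],
], gripper=0.06)

```text
t: 11.1
tcp_pos: [0.4942, -0.2237, 0.3649]
tool_rot: [-0.485, 0.408, -0.493, 0.596]
force: [-1.1, -0.1, 0.5]
finger_gap: 0.702
```

```bash
python3 - <<'E'
from h import *
s=sense(); print(s["q"].round(2),s["force"],s["finger_gap"])
print(delta(P(0,0,.37),ax(0)));print(delta(P(0,0,.256),ax(0)))
E
```

```text
[-0.72  0.21  1.56  0.17  1.25 -0.95] [-1.09345232 -0.05738873  0.54956001] 0.7022602306502338
[ 0.001  -0.0036  0.0007  0.0036  0.0009 -0.0081]
[ 0.002   0.1104  0.0011  0.0036  0.0009 -0.0081]
```

>>> play_rows([
  [0.001, 0.03, 0.001, 0, 0, -0.004],
  [0.002, 0.06, 0.001, 0.004, 0, -0.008],
  [0.002, 0.085, 0.001, 0.004, 0, -0.008],
  [0.002, 0.1, 0.001, 0.004, 0, -0.008],
  [0.002, 0.11, 0.001, 0.004, 0, -0.008],
  [0.002, 0.11, 0.001, 0.004, 0, -0.008],
])

```text
t: 11.7
tcp_pos: [0.5162, -0.2214, 0.2571]
tool_rot: [-0.485, 0.406, -0.496, 0.594]
force: [0.3, 0.0, -0.1]
finger_gap: 0.706
```

```bash
python3 - <<'E'
from h import *
s=sense(); print(s["force"],s["tcp_pos"])
print(delta(P(0,0,.256),ax(0)))
pic("s9","scene",(260,370,190,280),6)
E
```

```text
[ 0.32371809  0.02037547 -0.08040222] [ 0.51616789 -0.22141618  0.25711755]
[-0.0006  0.0003  0.0005  0.0002 -0.0014 -0.0003]
```

View pics/s9.png

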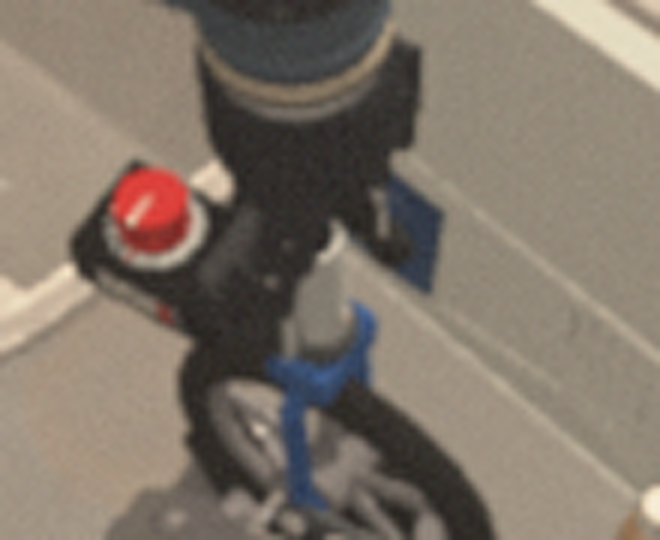

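>>> play_rows([
  [0, 0, 0, 0, 0, 0],
  [0, 0, 0, 0, 0, 0],
  [0, 0, 0, 0, 0, 0],
  [0, 0, 0, 0, 0, 0],
  [0, 0, 0, 0, 0, 0],
  [0, 0, 0, 0, 0, 0],
  [0, 0, 0, 0, 0, 0],
  [0, 0, 0, 0, 0, 0],
], gripper=0.0, force=60)

```text
t: 12.55
tcp_pos: [0.5178, -0.2222, 0.2603]
tool_rot: [-0.485, 0.404, -0.498, 0.594]
force: [-1.0, -0.1, 6.7]
finger_gap: 0.291
```

```bash
python3 - <<'E'
from h import *
s=sense(); print(s["force"],s["finger_gap"]*.0854,s["tcp_pos"])
g=F.inv().apply(s["tcp_pos"]-O); rr=F.inv()*R.from_quat(s["tool_rot"]); print(g)
for l in (.15,.1,.05,0):
    o,f=frame(*V,l); print(l,delta(o+f.apply(g),f*rr))
E
```

```text
[-1.04345642 -0.09902548  6.66222469] 0.024822878506891858 [ 0.51778768 -0.22222238  0.26031084]
[ 0.00150957 -0.00165059  0.25917722]
0.15 [-0.      0.0005  0.0129 -0.05   -0.0002 -0.    ]
0.1 [-0.      0.0015  0.0259 -0.1    -0.0004 -0.    ]
0.05 [-0.      0.0033  0.0387 -0.15   -0.0007 -0.    ]
0 [-0.00e+00  5.70e-03  5.14e-02 -2.00e-01 -9.00e-04 -1.00e-04]
```

>>> play_rows([
  [0, 0, 0.006, -0.025, 0, 0],
  [0, 0.0005, 0.013, -0.05, 0, 0],
  [0, 0.001, 0.0195, -0.075, 0, 0],
  [0, 0.0015, 0.026, -0.1, 0, 0],
  [0, 0.0024, 0.032, -0.125, 0, 0],
  [0, 0.0033, 0.0387, -0.15, 0, 0],
  [0, 0.0045, 0.045, -0.175, 0, 0],
  [0, 0.0057, 0.0514, -0.2, 0, 0],
  [0, 0.0057, 0.0514, -0.2, 0, 0],
  [0, 0.0057, 0.0514, -0.2, 0, 0],
  [0, 0.0057, 0.0514, -0.2, 0, 0],
])

```text
t: 13.65
tcp_pos: [0.5687, -0.2132, 0.2655]
tool_rot: [-0.543, 0.451, -0.456, 0.543]
force: [-1.8, -1.2, 6.3]
finger_gap: 0.29
```

```bash
python3 - <<'E'
from h import *
s=sense(); print(s["force"],s["ft_torque"],s["finger_gap"]*.0854,s["tcp_pos"],s["qd"].round(3))
r=R.from_quat(s["tool_rot"]).as_matrix(); print(r[:,1])
pic("s10","scene",(240,380,185,305),5)
pic("t10","top",(280,415,205,305),5.9)
E
```

```text
[-1.78847111 -1.21307018  6.28323734] [0.00396585 0.26863356 0.02931838] 0.024748955902807637 [ 0.56868119 -0.21318814  0.26550649] [-0.002 -0.002  0.001  0.002 -0.002 -0.   ]
[ 0.00498512 -0.00404871 -0.99997938]
```

View pics/s10.png

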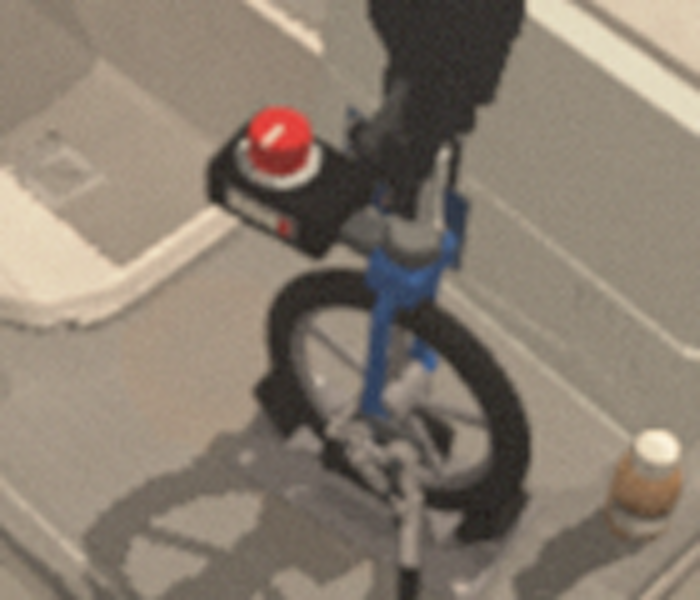

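View pics/t10.png

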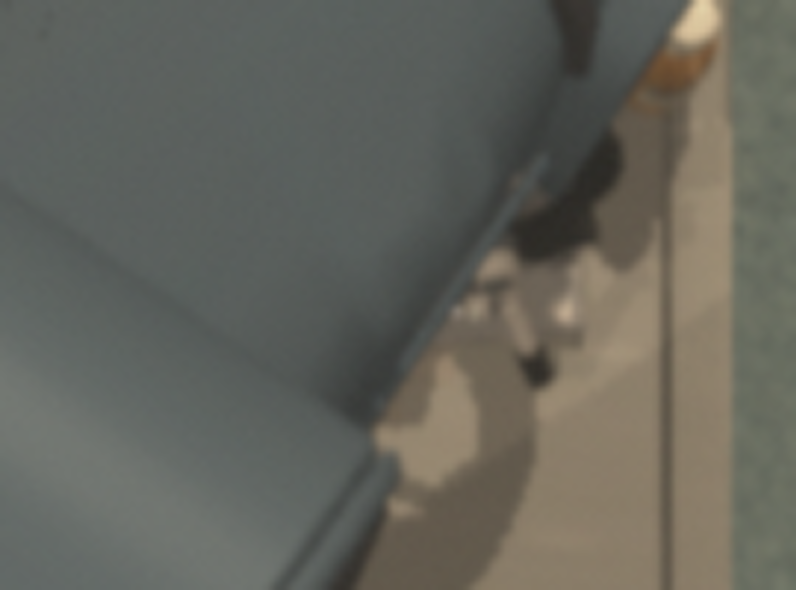

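```bash
python3 - <<'E'
from h import *
for l in (-.05,0,.05):
    o,f=frame(*V,l); print(l,((proj("scene",o+f.apply([0,.088,.258]))-[240,185])*5).round())
E
```

```text
-0.05 [291. 117.]
0 [278. 130.]
0.05 [265. 144.]
```

```bash
python3 - <<'E'
from station import *
print(sign_off()); s=sense(); print(s["t"],s["force"],s["finger_gap"])
E
```

```text
the job is handed in; nothing more can be done
None
the job is handed in; nothing more can be done
```

The job is handed in at about 14 s of the 72 s allowed, with all three steps done in order. The sign-off gave no verdict, so what follows rests on my own checks.

- **Knob:** I turned it about 1.1 rad anticlockwise. The torque rose to about 0.5 N m at the stop, and the white pointer lines up with the red tick. The later pictures still show it there.
- **Kickstand:** I pushed the leg down with the closed fingers. The contact force of about 2–3 N fell away as it snapped over. The foot then sat within 1–3 pixels of where I predicted it at the down stop, in both pictures.
- **Stub and upright:** The fingers hold the stub with 60 N, and the measured opening is 24.8 mm on the 26 mm tube. The tool is vertical within 0.007 rad. The knob's position in the last scene picture puts the lean between about -0.02 and 0 rad.
- **Bystanders:** My path stayed clear of them. The bottle looks unmoved in the pictures, but I did not check the brush and stopper again at the end.

Two readings did not match cleanly. While the knob was held at its stop, a side force of up to 14 N built up from my grip being slightly off centre; it went away when I let go. The knob picture measurement also carries a 1–2 pixel error.

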